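# Draw the next specimen jar from the gravity rack

### The job

Take the front (lowest) one of the long specimen jars out of its sloped rack, so that the long jars behind it roll forward to the rack's front stop, and lay it on its side in the empty V-shaped cradle on the bench, lying along the groove and centred. Set it down gently rather than dropping it.

Things in the scene. Friction and masses are not known exactly. Their poses are not given: they have to be found in the camera images.
- jar1: Front (lowest) long jar in the rack: closed white plastic jar, black cap, a plain cylinder 44 mm in diameter, 58 mm long, about 80 g, lying on its side. Origin: centre of the cylinder; y is its axis, towards the cap; x and z turn as it rolls. Can be gripped from above by its two flat ends. A like jar standing upright on the bench is not to be used.
- jar2: The second long jar, same size and axes as jar1, at first touching it just uphill. When jar1 is lifted out it rolls by itself about 44 mm forward to the front place, and a third long jar follows it.
- rack: Fixed one-lane rack of the long jars (a rack of 40 mm short jars is not used). Origin: on the bench below the front jar, whose axis lies along rack y, 65 mm up. Lane rises along +x by 0.17 rad; z up. A 14 mm high stop is 22 mm to -x of the front jar's axis. Under that jar the lane is 46 mm wide: its ends overhang 6 mm, free beside and below; the 69 mm wide tray with low lips starts 24 mm uphill.
- cradle: Fixed V cradle, grey base 70 mm (x) by 42 mm (y), two 45-degree steel faces forming a groove along y, top edges 36 mm high. Origin: on the bench under the groove's middle; z up. A jar in it lies along y, either way round, axis 42 mm above the bench, ends overhanging 8 mm each when centred. A dish and a standing jar 58 mm tall are about 100 and 140 mm away on its +x side.

How it is judged (in metres and radians):
At the end, for the whole second after the job is handed in: jar1 rests in the cradle: within 10 mm across the groove, 15 mm along it, its axis 34-50 mm above the bench and within 0.25 rad of the groove; jar2 rests in the rack's front place, within 12 mm along the lane and in height, 15 mm sideways (x of jar1 in the frame of cradle between -0.01 and 0.01 m and y of jar1 in the frame of cradle between -0.015 and 0.015 m and z of jar1 in the frame of cradle between 0.034 and 0.05 m and angle between the y axis of jar1 and the y axis of cradle, either way round below 0.25 rad and x of jar2 in the frame of rack between -0.012 and 0.012 m and y of jar2 in the frame of rack between -0.015 and 0.015 m and z of jar2 in the frame of rack between 0.053 and 0.077 m and linear speed of each of jar1, jar2 below 0.03 m/s); the robot touches nothing.
It fails at once if jar1 is dropped (falls free of the fingers faster than 0.7 m/s, as from more than about 25 mm) (contact force between the fingers and jar1 below 0.05 N and linear speed of jar1 above 0.7 m/s).
It also fails if it takes over 38 s, if anything falls off the work surface, if the arm or the gripper's body presses on something with over 40 N, if the wrist force passes 120 N, or if a joint passes its speed limit or range.

### The arm

A 6-joint arm with a two-finger parallel gripper is mounted at the origin on the work surface. World frame = base frame: x ahead of the robot, y to its left, z up, the work surface at z = 0. Lengths are in m, angles in degrees, forces in N, time in s.
With the tool pointing down it reaches from about 0.4 to 0.825 m from the base axis. Payload 7 kg.
Tool frame: the origin (TCP) lies midway between the tips of the shut fingers; the grasp point (between the pads) lies r.grasp_offset behind it (r.grasp_offset is the distance from the TCP to the grasp point, in m); x points along the fingers, z is the direction in which the jaws open and shut, and the axes are right-handed (so a half turn about x gives the same grasp; the last joint's range is limited). The gripper opens to 88 mm and grips with 3 to 60 N. Pads are 19 mm wide; open, the fingers measure 130 mm over their backs; the gripper's body (78 mm by 193 mm) begins 47 mm behind the grasp point.
Start: joints at [-50.071, 20.546, 0.682, 0, -70.136, -16.507], TCP at [0.268, -0.619, 0.227] pointing down, gripper open.
Joint ranges: [-176.03, 176.03], [-82.01, 121.73], [-58.28, 71.71], [-173.87, 95.51], [-174.79, -0.11], [-173.66, 173.66]. Speed limits (degrees/s): [136.94, 136.94, 172.46, 180, 180, 180].

### API

Orientations are given as [roll, pitch, yaw] about the fixed x, y, z axes, in that order (R = Rz(yaw) Ry(pitch) Rx(roll)).
In Python, from plant import readout, vision, close_job, r gives the robot as it stands.
- The arm moves only by the shell command python3 -m handwheel 'ROWS' [OPENING] [FORCE]. ROWS is JSON, a list that holds one entry, the list of rows, each a list of 4 numbers: the shift along the world's x, y, z in units of 40 mm (1.0 is 40 mm), then the turn about the world's z in units of 5 degrees (1.0 is 5 degrees). In form: [[[tx, ty, tz, roll], ...]]. A call has 1 to 8 rows; each row shifts and turns the pose as measured when the row begins; what a row does not reach is not made up. A row lasts 1/10 s, in which the tool goes at most 50 mm and 8.59 degrees, less where a joint would pass 70% of its speed; a pose out of reach is approached as far as the arm can. A call is refused whole if a number of a shift passes 1 or a number of a turn 1, either way. A call with a gripper value outside its range is refused whole. OPENING is the finger opening in mm, from 0 to 87.6, set as the call begins (- or left out, the last holds). The fingers move at their own pace and stop on an object; FORCE is the grip in N (left out, the last holds). Time passes only in rows, so rows that do not move let the fingers close. It gives the time, the measured TCP pose, the force and the opening at its end, in the units of the state.
- readout.get_state(): the state, without advancing time (a new reading comes with each control period).
- vision.capture(name): name is "scene" or "top"; returns the picture (420x560x3 uint8, blue, green, red); there is no depth.
- vision.get_calibration(name): a dict with "intrinsics" (3x3 intrinsics, pixels), "pose" (4x4, takes a point from camera to world coordinates). Camera axes: x right, y up, looking along -z (the intrinsics and any distortion apply to the point x, -y, -z); pixel columns grow to the right and rows downward; lengths in m; the calibration is good to about 2 mm. A picture is of the moment at which its call begins. get_calibration takes no time and is no camera call.
- close_job(): hands the job in, once; it reports no verdict.
The state is a dict: "time_s": time; "joints": joint angles; "qd": joint speeds; "joint_torque": joint torques, N m; "tcp_pos": TCP position; "eef_rot": TCP orientation; "contact_force": force on the tool from outside, world axes, zero at the start; "moment": the same for the moment, N m; "gripper_width": finger opening in m.
Only numpy, scipy, OpenCV 4.12 (cv2) and the standard library are available. Lean on these libraries where they do the work, as an engineer would, in place of code of your own. Each camera call takes 0.05 s, during which the arm holds its last target.

## Working session

There is one attempt and no reset: what is moved stays moved. The work goes in short steps, Python scripts to look and compute and a shell command to move; the robot and the scene stay as the last step left them, time stands still between calls to the robot, and variables do not carry over. Pictures are saved under pics/ and viewed, and the job is handed in when it is done.

```bash
mkdir -p pics; ls
python3 - <<'E'
from plant import readout, vision, r
import cv2,numpy as np
s=readout.get_state();print(s['time_s'],s['tcp_pos'],s['eef_rot'],s['gripper_width'],r.grasp_offset)
for n in("scene","top"):
    cv2.imwrite(f"pics/{n}0.png",vision.capture(n))
    c=vision.get_calibration(n);print({k:np.round(v,4).tolist() if k in('intrinsics','pose') else v for k,v in c.items()})
E
```

```text
pics
0.0 [ 0.26807186 -0.61895263  0.22563514] [  6.16512112  89.90531503 119.5801569 ] 0.08743550627190971 0.0188
{'intrinsics': [[428.4699, 0.0, 281.4473], [0.0, 428.4699, 214.4996], [0.0, 0.0, 1.0]], 'pose': [[-0.7109, -0.5222, 0.4711, 0.883], [0.7032, -0.5247, 0.4797, 0.3806], [-0.0034, 0.6723, 0.7402, 0.6759], [0.0, 0.0, 0.0, 1.0]]}
{'intrinsics': [[487.0719, 0.0, 281.8457], [0.0, 487.0719, 199.0134], [0.0, 0.0, 1.0]], 'pose': [[0.0144, 0.9866, -0.1624, 0.3533], [-0.9997, 0.0107, -0.0238, -0.0146], [-0.0218, 0.1627, 0.9864, 1.019], [0.0, 0.0, 0.0, 1.0]]}
```

View pics/scene0.png

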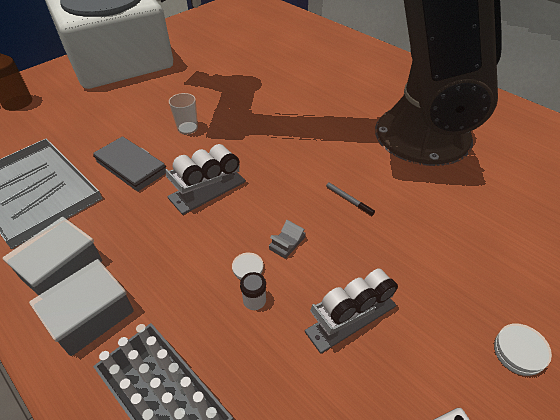

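View pics/top0.png

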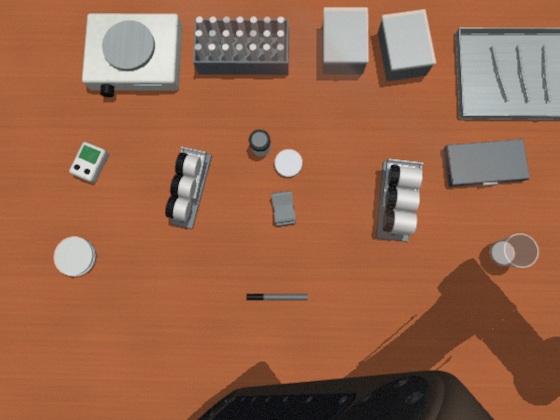

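The scene shows two racks. In the top view they are near (187,187) and (402,200), with the cradle near (284,208), the dish at (288,163) and a standing jar at (260,143). I'll enlarge these to tell the long-jar rack from the short-jar one.

Run:
```python
import cv2,numpy as np
t=cv2.imread('pics/top0.png');s=cv2.imread('pics/scene0.png')
f=lambda im,x,y,w,h,k:cv2.resize(im[y:y+h,x:x+w],None,fx=k,fy=k,interpolation=cv2.INTER_CUBIC)
cv2.imwrite('pics/tz.png',np.hstack([f(t,155,140,65,100,6),f(t,370,150,65,100,6)]))
cv2.imwrite('pics/sz.png',np.hstack([f(s,155,135,100,90,4),f(s,300,260,100,90,4)]))
cv2.imwrite('pics/cz.png',np.hstack([f(t,240,120,65,110,5),f(s,225,210,90,110,5)]))
```

```text
(no output)
```

View pics/tz.png

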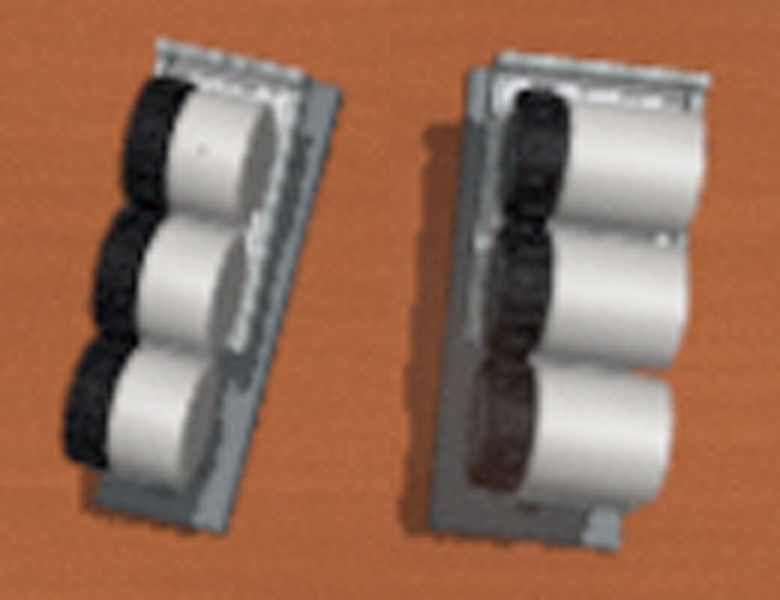

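View pics/sz.png

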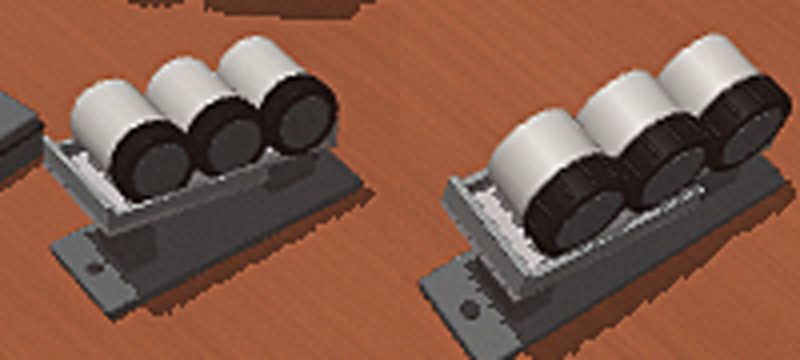

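View pics/cz.png

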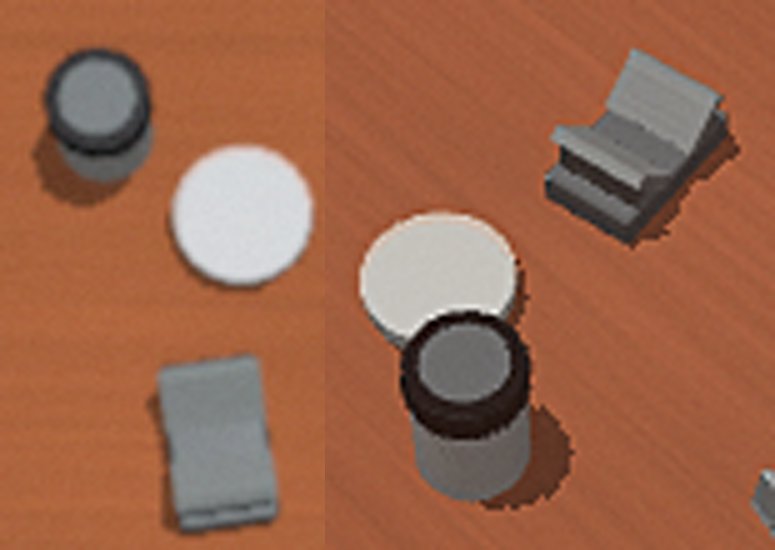

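```bash
cat > h.py <<'E'
import numpy as np,cv2
from plant import vision
from scipy.spatial.transform import Rotation as R
C={n:vision.get_calibration(n) for n in('scene','top')}
def proj(n,P):
    K=np.array(C[n]['intrinsics']);T=np.array(C[n]['pose']);P=np.atleast_2d(P)
    c=(P-T[:3,3])@T[:3,:3]; c=c*[1,-1,-1]; u=c@K.T
    return u[:,:2]/u[:,2:]
def fr(x,y,yaw,P):
    c,s=np.cos(yaw),np.sin(yaw);P=np.atleast_2d(P)
    return P@np.array([[c,s,0],[-s,c,0],[0,0,1]])+[x,y,0]
a=np.linspace(0,2*np.pi,40)
def cyl(x0,z0,y1,y2): # cylinder about y axis
    return np.vstack([np.c_[x0+.022*np.cos(a),0*a+y,z0+.022*np.sin(a)] for y in(y1,y2)])
E
python3 - <<'E'
from h import *
from scipy.optimize import minimize
im={n:cv2.imread(f'pics/{n}0.png') for n in('scene','top')}
roi={'scene':(158,130,95,85),'top':(372,150,60,95)}
S=4
M={}
for n in roi:
    x,y,w,h=roi[n];b=cv2.resize(im[n][y:y+h,x:x+w],None,fx=S,fy=S,interpolation=cv2.INTER_LINEAR)
    hs=cv2.cvtColor(b,cv2.COLOR_BGR2HSV)
    M[n]=((hs[...,2]>140)&(hs[...,1]<60)).astype(np.uint8)
def draw(n,p):
    x,y,yaw,c=p;rx,ry,w,h=roi[n];m=np.zeros((h*S,w*S),np.uint8)
    def hull(Q,v):
        uv=((proj(n,fr(x,y,yaw,Q))-[rx,ry]+.5)*S*16).astype(np.int32)
        cv2.fillPoly(m,[cv2.convexHull(uv.reshape(-1,1,2))],v,shift=4)
    for i in ((0,1,2) if n=='scene' else (2,1,0)):
        d=.044*i;x0,z0=d*np.cos(.17),.065+d*np.sin(.17)
        hull(cyl(x0,z0,-.029,c),1);hull(cyl(x0,z0,c,.029),2)
    return m
def cost(p): 
    return sum(1-((draw(n,p)==1)&(M[n]==1)).sum()/((draw(n,p)==1)|(M[n]==1)).sum() for n in M)
# init by backprojecting top px(400,222)
best=None
K=np.array(C['top']['intrinsics']);T=np.array(C['top']['pose'])
d=T[:3,:3]@(np.linalg.inv(K)@[400,221.7,1]*[1,-1,-1]);P=T[:3,3]+d*(.065-T[2,3])/d[2];print(P)
for yw in(-.2,0,.2):
    r=minimize(cost,[P[0],P[1],yw,.012],method='Nelder-Mead',options=dict(initial_simplex=np.array([P[0],P[1],yw,.012])+np.vstack([np.zeros(4),np.diag([.006,.006,.08,.004])]),maxiter=250))
    print(r.x,np.degrees(r.x[2]),r.fun)
    if best is None or r.fun<best.fun:best=r
o=[]
for n in M:
    x,y,w,h=roi[n];b=cv2.resize(im[n][y:y+h,x:x+w],None,fx=S,fy=S)
    for v,col in((1,(0,0,255)),(2,(0,255,0))):
        cs,_=cv2.findContours((draw(n,best.x)==v).astype(np.uint8),0,1);cv2.drawContours(b,cs,-1,col,1)
    o.append(cv2.copyMakeBorder(b,0,400-b.shape[0],0,0,0))
cv2.imwrite('pics/fit.png',np.hstack(o))
f=lambda im,x,y,w,h,k:cv2.resize(im[y:y+h,x:x+w],None,fx=k,fy=k,interpolation=cv2.INTER_CUBIC)
cz=np.hstack([f(im['top'],265,185,38,45,10),f(im['scene'],265,215,42,45,10)])
cv2.imwrite('pics/cz2.png',np.clip(cz.astype(float)*1.4,0,255).astype(np.uint8))
E
```

```text
[ 0.46777112 -0.22381309  0.065     ]
[ 0.46975341 -0.22085177 -0.10279609  0.01255774] -5.889782298226518 0.46721068401191246
[ 0.46976564 -0.22100849 -0.1035288   0.01274705] -5.93176328936272 0.4671383080428335
[ 0.47010242 -0.22093794 -0.10876352  0.01326285] -6.231690475136891 0.4705133184122666
```

View pics/fit.png

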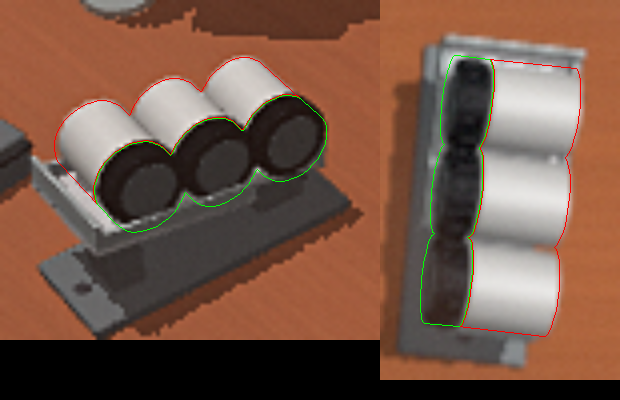

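View pics/cz2.png

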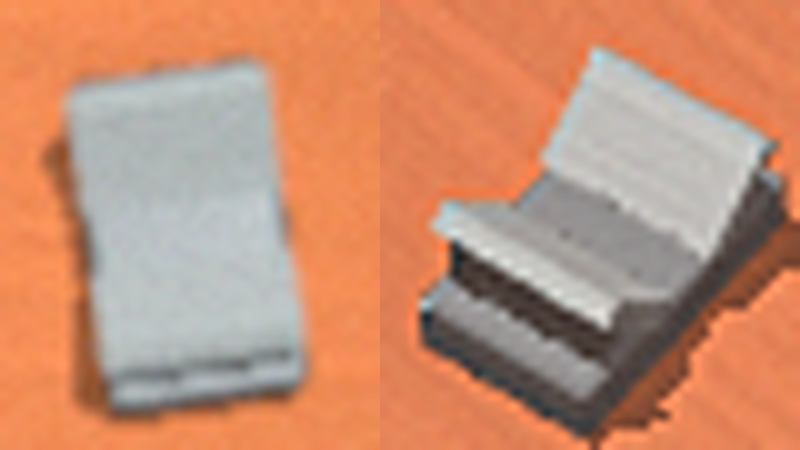

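The fit overlay matches the long rack well, in height and slope too. The front jar is the one nearest the robot. In the cradle close-up both plates and the base corners are readable, so I'll fit those.

Run:
```python
from h import *
from scipy.optimize import least_squares
h=.0251;w=.021
sc=[((595,48),(-h,-w,.036)),((775,148),(-h,w,.036)),((585,440),(.035,w,0)),((785,222),(-.035,w,0)),((425,345),(.035,-w,0)),((450,205),(h,-w,.036))]
tp=[((110,380),(-h,w,.036)),((300,350),(-h,-w,.036)),((68,95),(h,w,.036)),((265,65),(h,-w,.036))]
obs=[('scene',(265+(u-380)/10-.5+.05,215+v/10-.45),P) for (u,v),P in sc]+[('top',(265+u/10-.45,185+v/10-.45),P) for (u,v),P in tp]
def res(p): return np.concatenate([proj(n,fr(*p,P))[0]-o for n,o,P in obs])
r=least_squares(res,[.47,0,0.1],loss='soft_l1');print(r.x,np.degrees(r.x[2]));print(res(r.x).reshape(-1,2).round(1).tolist())
p=r.x
o=[]
for n,(x,y,ww,hh) in {'top':(265,185,38,45),'scene':(265,215,42,45)}.items():
    b=cv2.resize(cv2.imread(f'pics/{n}0.png')[y:y+hh,x:x+ww],None,fx=10,fy=10)
    V=np.array([(h,z,.036) for z in(-w,w)]+[(0,w,.0109),(-h,w,.036),(-h,-w,.036),(0,-w,.0109)])
    B=np.array([(.035,-w,0),(.035,w,0),(-.035,w,0),(-.035,-w,0)])
    for Q,c in((V,(0,0,255)),(B,(0,255,0))):
        cv2.polylines(b,[((proj(n,fr(*p,Q))-[x,y]+.5)*10).astype(np.int32)],True,c,1)
    o.append(b)
cv2.imwrite('pics/cfit.png',np.hstack(o))
```

```text
[0.49911353 0.00626401 0.15621232] 8.95030665999283
[[0.3, -0.3], [-0.3, -0.8], [0.6, 1.0], [0.8, 0.3], [-0.6, 0.3], [-0.4, -0.3], [-0.9, -2.2], [0.6, -2.2], [-0.1, 2.2], [0.5, 2.3]]
```

View pics/cfit.png

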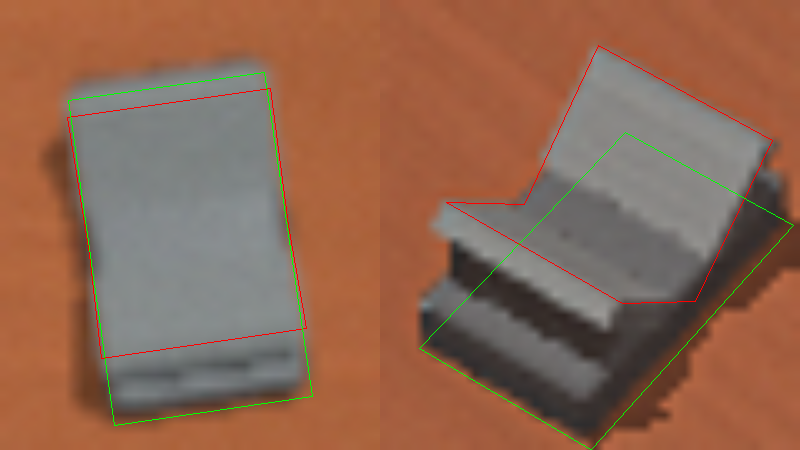

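```bash
cat > st.py <<'E'
from h import *
from plant import readout,r
s=readout.get_state();t=np.array(s['tcp_pos']);Rm=R.from_euler('xyz',s['eef_rot'],degrees=True).as_matrix()
y=np.degrees(np.arctan2(Rm[1,2],Rm[0,2]))
w=lambda a:(a+90)%180-90
print('t',s['time_s'],'tcp',t.round(4),'jaw yaw',round(y,2),'tilt x',Rm[:,0].round(3),'F',np.round(s['contact_force'],1),'w',round(s['gripper_width'],4),'j6',np.round(s['joints'],1).tolist())
for n,X,Y,Z,q in(('rack',.4698,-.2209,.065,-5.93),('cradle',.4995,.0063,.042,8.95)):
    print(n,'units',((np.array([X,Y,Z-r.grasp_offset])-t)/.04).round(3),'turn',round(w(90+q-y)/5,2))
E
python3 st.py
```

```text
t 0.1 tcp [ 0.2681 -0.619   0.2257] jaw yaw 113.42 tilt x [-0.001  0.001 -1.   ] F [ 0.4  0.3 -0.2] w 0.0877 j6 [-50.1, 20.6, 0.6, -0.0, -70.1, -16.5]
rack units [ 5.042  9.952 -4.488] turn -5.87
cradle units [ 5.784 15.632 -5.063] turn -2.89
```

```bash
python3 -m handwheel '[[[0.5,1,0,-0.7],[0.5,1,0,-0.7],[0.5,1,0,-0.7],[0.5,1,0,-0.7],[0.5,1,0,-0.7],[0.5,1,0,-0.7],[0.5,1,0,-0.7],[0.5,1,0,-0.7]]]' 87.6 15; python3 st.py
```

```text
time_s: 0.9
tcp_pos: [0.4273, -0.2902, 0.2203]
eef_rot: [34.0, 89.5, 117.8]
contact_force: [1.1, -0.5, -0.0]
gripper_width: 0.0875
t 0.9 tcp [ 0.4273 -0.2902  0.2203] jaw yaw 83.83 tilt x [-0.004  0.008 -1.   ] F [ 1.1 -0.5 -0. ] w 0.0875 j6 [-12.7, 6.1, -19.1, -0.4, -65.1, -83.3]
rack units [ 1.062  1.732 -4.352] turn 0.05
cradle units [ 1.804  7.412 -4.927] turn 3.02
```

```bash
python3 -m handwheel '[[[0.5,0.8,0,0],[0.4,0.8,-0.2,0],[0.15,0.1,-0.6,0],[0,0,-0.6,0],[0,0,0,0],[0,0,0,0]]]'; python3 st.py
```

```text
time_s: 1.5
tcp_pos: [0.4727, -0.2133, 0.1636]
eef_rot: [23.2, 89.5, 107.3]
contact_force: [0.1, -0.1, 0.4]
gripper_width: 0.0879
t 1.5 tcp [ 0.4727 -0.2133  0.1636] jaw yaw 84.15 tilt x [-0.003  0.008 -1.   ] F [ 0.1 -0.1  0.4] w 0.0879 j6 [-2.9, 9.0, -23.5, -0.6, -57.6, -92.6]
rack units [-0.072 -0.191 -2.935] turn -0.02
cradle units [ 0.67   5.489 -3.51 ] turn 2.96
```

```bash
python3 -m handwheel '[[[-0.07,-0.19,-0.4,0],[0,0,-0.6,0],[0,0,-0.4,0],[0,0,0,0],[0,0,0,0]]]'; python3 st.py
python3 - <<'E'
from plant import vision
import cv2,numpy as np
o=[]
for n,(x,y,w,h) in {'scene':(140,90,130,140),'top':(340,110,130,140)}.items():
    i=vision.capture(n);o.append(cv2.resize(i[y:y+h,x:x+w],None,fx=3,fy=3))
cv2.imwrite('pics/a1.png',np.hstack(o))
E
```

```text
time_s: 2.0
tcp_pos: [0.4723, -0.2239, 0.1125]
eef_rot: [-31.9, 89.5, 52.1]
contact_force: [0.7, -0.1, -0.2]
gripper_width: 0.0877
t 2.0 tcp [ 0.4723 -0.2239  0.1125] jaw yaw 84.03 tilt x [ 0.005  0.006 -1.   ] F [ 0.7 -0.1 -0.2] w 0.0877 j6 [-4.1, 12.4, -27.1, -0.5, -50.3, -91.5]
rack units [-0.064  0.074 -1.656] turn 0.01
cradle units [ 0.679  5.754 -2.231] turn 2.98
```

View pics/a1.png

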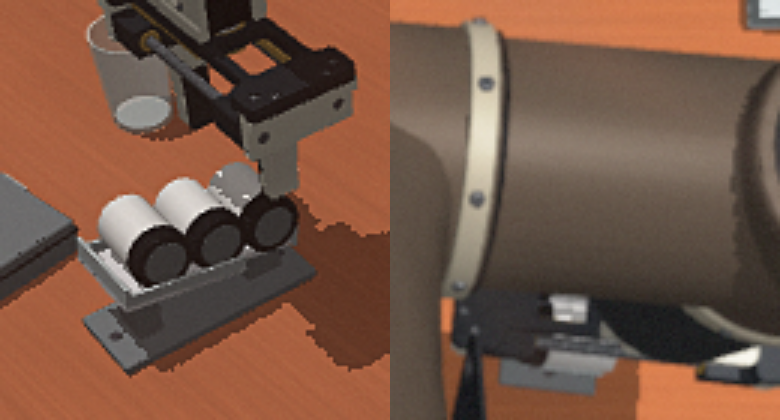

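Scene view: the +y finger is above the cap end of the front jar (cap centre at about (269,221) in the enlarged crop), and the far finger is beyond its other end. In the top view the arm hides the rack. I'll go down now.

```bash
python3 -m handwheel '[[[-0.06,0.07,-0.3,0],[0,0,-0.4,0],[0,0,-0.4,0],[0,0,-0.35,0],[0,0,-0.1,0],[0,0,0,0],[0,0,0,0]]]'; python3 st.py
```

```text
time_s: 2.8
tcp_pos: [0.4715, -0.2203, 0.0508]
eef_rot: [-60.4, 89.2, 23.6]
contact_force: [-0.4, -0.2, -0.1]
gripper_width: 0.0878
t 2.8 tcp [ 0.4715 -0.2203  0.0508] jaw yaw 84.04 tilt x [ 0.013  0.006 -1.   ] F [-0.4 -0.2 -0.1] w 0.0878 j6 [-3.7, 16.6, -31.5, -0.6, -41.2, -91.8]
rack units [-0.043 -0.016 -0.116] turn 0.01
cradle units [ 0.7    5.664 -0.691] turn 2.98
```

```bash
python3 -m handwheel '[[[-0.04,-0.02,-0.1,0],[0,0,0,0],[0,0,0,0],[0,0,0,0],[0,0,0,0],[0,0,0,0],[0,0,0,0],[0,0,0,0]]]' 50 15; python3 st.py
```

```text
time_s: 3.6
tcp_pos: [0.471, -0.2213, 0.0485]
eef_rot: [-66.4, 89.0, 17.6]
contact_force: [-0.1, -0.1, -0.4]
gripper_width: 0.0583
t 3.6 tcp [ 0.471  -0.2213  0.0485] jaw yaw 84.05 tilt x [ 0.017  0.005 -1.   ] F [-0.1 -0.1 -0.4] w 0.0583 j6 [-3.8, 16.7, -31.8, -0.6, -40.6, -91.7]
rack units [-0.031  0.009 -0.059] turn 0.0
cradle units [ 0.712  5.689 -0.634] turn 2.98
```

Closed at 58.3 mm, which is the jar's length. Lifting.

```bash
python3 -m handwheel '[[[0,0,0.2,0],[0,0,0.3,0],[0,0,0.4,0],[0,0,0.6,0],[0,0,0.6,0],[0,0,0,0],[0,0,0,0],[0,0,0,0]]]'; python3 st.py
python3 - <<'E'
from plant import vision
import cv2,numpy as np
i=vision.capture('scene');x,y,w,h=140,70,150,140
cv2.imwrite('pics/a2.png',cv2.resize(i[y:y+h,x:x+w],None,fx=4,fy=4))
E
```

```text
time_s: 4.4
tcp_pos: [0.4709, -0.2214, 0.1412]
eef_rot: [-70.8, 88.9, 13.2]
contact_force: [0.0, 0.7, -1.1]
gripper_width: 0.0581
t 4.4 tcp [ 0.4709 -0.2214  0.1412] jaw yaw 84.07 tilt x [ 0.019  0.005 -1.   ] F [ 0.   0.7 -1.1] w 0.0581 j6 [-3.8, 9.8, -26.0, -0.4, -53.1, -91.9]
rack units [-0.028  0.013 -2.376] turn 0.0
cradle units [ 0.714  5.693 -2.951] turn 2.98
```

View pics/a2.png

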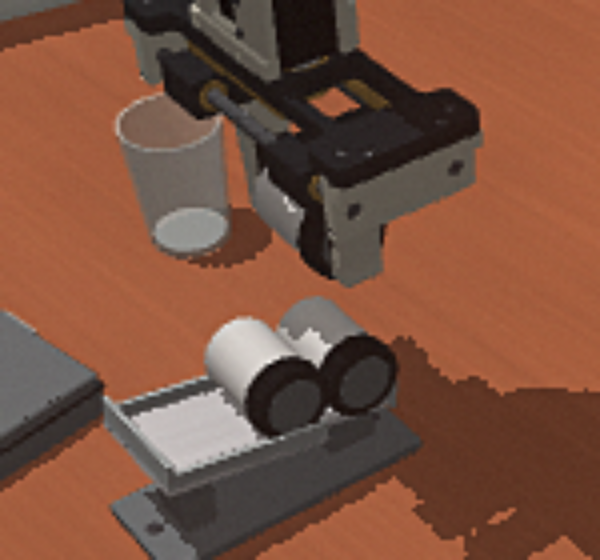

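Jar1 is held, cap end at about (320,250) in the crop. Jar2 and jar3 have rolled forward, with jar2's cap at (360,375). Moving over to the cradle.

```bash
python3 -m handwheel '[[[0.06,0.5,0,0.3],[0.12,0.9,0,0.5],[0.12,0.9,0,0.5],[0.12,0.9,0,0.5],[0.12,0.9,0,0.5],[0.1,0.7,0,0.4],[0.05,0.3,0,0.2],[0,0,0,0]]]'; python3 -m handwheel '[[[0,0,0,0],[0,0,0,0]]]'; python3 st.py
```

```text
time_s: 5.25
tcp_pos: [0.4947, -0.0111, 0.1352]
eef_rot: [-52.4, 89.5, 46.5]
contact_force: [-0.6, -0.1, -0.6]
gripper_width: 0.0581
time_s: 5.45
tcp_pos: [0.494, -0.012, 0.1343]
eef_rot: [-43.4, 89.6, 55.5]
contact_force: [-0.3, -0.1, -1.3]
gripper_width: 0.0577
t 5.45 tcp [ 0.494  -0.012   0.1343] jaw yaw 98.91 tilt x [ 0.004  0.005 -1.   ] F [-0.3 -0.1 -1.3] w 0.0577 j6 [21.3, 8.2, -29.1, -0.3, -52.3, -102.2]
rack units [-0.604 -5.221 -2.202] turn -2.97
cradle units [ 0.138  0.459 -2.777] turn 0.01
```

```bash
python3 -m handwheel '[[[0.14,0.46,-0.2,0],[0,0,-0.4,0],[0,0,-0.4,0],[0,0,-0.2,0],[0,0,0,0],[0,0,0,0]]]'; python3 st.py
python3 - <<'E'
from plant import vision
import cv2,numpy as np
i=vision.capture('scene');cv2.imwrite('pics/a3s.png',i);x,y,w,h=200,130,140,140
j=vision.capture('top')[130:270,220:350]
cv2.imwrite('pics/a3.png',np.hstack([cv2.resize(i[y:y+h,x:x+w],None,fx=4,fy=4)[:, :540], cv2.resize(j,None,fx=2,fy=4)]))
E
```

```text
time_s: 6.05
tcp_pos: [0.4995, 0.0013, 0.0852]
eef_rot: [-46.9, 89.6, 51.5]
contact_force: [0.3, -0.1, -0.8]
gripper_width: 0.0581
t 6.05 tcp [0.4995 0.0013 0.0852] jaw yaw 98.38 tilt x [ 0.004  0.005 -1.   ] F [ 0.3 -0.1 -0.8] w 0.0581 j6 [22.6, 12.2, -31.9, -0.2, -45.5, -104.0]
rack units [-0.742 -5.556 -0.976] turn -2.86
cradle units [ 1.000e-03  1.240e-01 -1.551e+00] turn 0.11
```

View pics/a3.png

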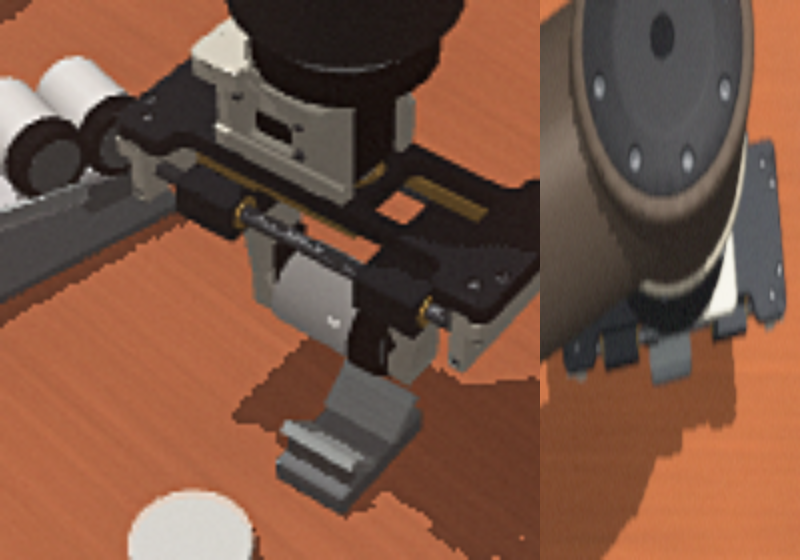

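The jar hangs above and just behind the groove in this view: jar at about (330,290), cradle at (345,435). I'll overlay the predicted jar outline to check how it sits in the hand.

Run:
```python
from h import *
i=cv2.imread('pics/a3s.png');x,y,w,h=240,160,90,100;S=6
b=cv2.resize(i[y:y+h,x:x+w],None,fx=S,fy=S)
for y1,y2,c in((-.029,.0127,(0,0,255)),(.0127,.029,(0,255,0))):
    q=((proj('scene',fr(.4995,.0013,np.radians(8.4),cyl(0,.1017,y1,y2)))-[x,y]+.5)*S).astype(np.int32)
    cv2.polylines(b,[cv2.convexHull(q.reshape(-1,1,2))],True,c,1)
cv2.imwrite('pics/a4.png',b)
```

```text
(no output)
```

View pics/a4.png

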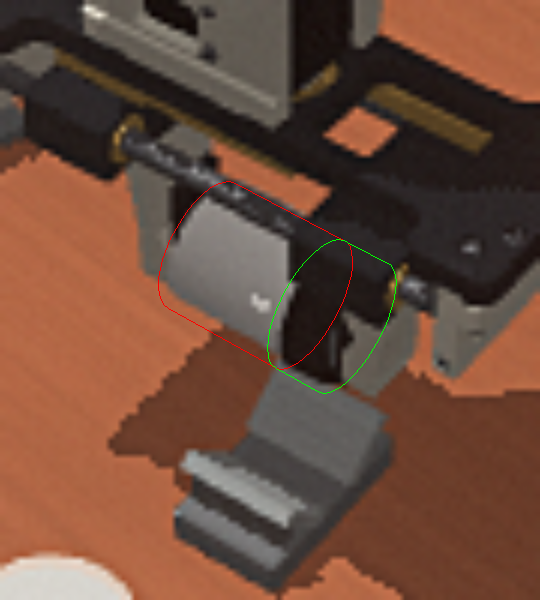

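```bash
python3 -m handwheel '[[[0,0.12,-0.3,0.1],[0,0,-0.4,0],[0,0,-0.35,0],[0,0,-0.15,0],[0,0,0,0],[0,0,0,0]]]'; python3 st.py
```

```text
time_s: 6.75
tcp_pos: [0.5012, 0.0081, 0.0365]
eef_rot: [-61.4, 89.3, 37.6]
contact_force: [-0.4, 0.9, 0.3]
gripper_width: 0.058
t 6.75 tcp [0.5012 0.0081 0.0365] jaw yaw 99.02 tilt x [ 0.009  0.007 -1.   ] F [-0.4  0.9  0.3] w 0.058 j6 [23.3, 16.3, -34.8, -0.3, -38.2, -104.1]
rack units [-0.785 -5.726  0.243] turn -2.99
cradle units [-0.043 -0.046 -0.332] turn -0.01
```

```bash
python3 -m handwheel '[[[-0.03,-0.04,-0.1,0],[0,0,-0.05,0],[0,0,-0.04,0],[0,0,0,0],[0,0,0,0]]]'; python3 st.py
```

```text
time_s: 7.25
tcp_pos: [0.5011, 0.0068, 0.0298]
eef_rot: [-65.2, 89.2, 33.8]
contact_force: [-0.6, 0.7, -0.6]
gripper_width: 0.058
t 7.25 tcp [0.5011 0.0068 0.0298] jaw yaw 99.04 tilt x [ 0.012  0.008 -1.   ] F [-0.6  0.7 -0.6] w 0.058 j6 [23.2, 16.8, -35.3, -0.3, -37.0, -103.9]
rack units [-0.781 -5.693  0.41 ] turn -2.99
cradle units [-0.039 -0.013 -0.165] turn -0.02
```

```bash
python3 -m handwheel '[[[-0.02,0,-0.05,0],[0,0,-0.04,0],[0,0,0,0],[0,0,0,0]]]'; python3 -m handwheel '[[[0,0,-0.05,0],[0,0,0,0],[0,0,0,0]]]'; python3 st.py
```

```text
time_s: 7.65
tcp_pos: [0.5016, 0.0073, 0.0268]
eef_rot: [-68.2, 89.0, 30.9]
contact_force: [0.6, 0.7, 0.8]
gripper_width: 0.0577
time_s: 7.95
tcp_pos: [0.5028, 0.0075, 0.0255]
eef_rot: [-70.5, 88.9, 28.6]
contact_force: [-0.8, -0.1, 1.2]
gripper_width: 0.0578
t 7.95 tcp [0.5028 0.0075 0.0255] jaw yaw 99.11 tilt x [ 0.017  0.009 -1.   ] F [-0.8 -0.1  1.2] w 0.0578 j6 [23.2, 17.2, -35.6, -0.2, -36.0, -103.9]
rack units [-0.825 -5.711  0.518] turn -3.01
cradle units [-0.082 -0.031 -0.057] turn -0.03
```

```bash
python3 -m handwheel '[[[0,0,-0.05,0],[0,0,-0.03,0],[0,0,0,0]]]'; python3 st.py;python3 -m handwheel '[[[0,0,-0.05,0],[0,0,-0.03,0],[0,0,0,0]]]'; python3 st.py
```

```text
time_s: 8.25
tcp_pos: [0.5031, 0.0076, 0.0247]
eef_rot: [-72.7, 88.8, 26.5]
contact_force: [0.9, 0.1, -0.6]
gripper_width: 0.0582
t 8.25 tcp [0.5031 0.0076 0.0247] jaw yaw 99.17 tilt x [ 0.018  0.009 -1.   ] F [ 0.9  0.1 -0.6] w 0.0582 j6 [23.2, 17.3, -35.7, -0.1, -35.8, -104.0]
rack units [-0.832 -5.712  0.538] turn -3.02
cradle units [-0.09  -0.032 -0.037] turn -0.04
time_s: 8.55
tcp_pos: [0.5034, 0.0076, 0.0239]
eef_rot: [-74.5, 88.8, 24.7]
contact_force: [-0.2, 0.5, -0.8]
gripper_width: 0.0578
t 8.55 tcp [0.5034 0.0076 0.0239] jaw yaw 99.22 tilt x [ 0.02   0.009 -1.   ] F [-0.2  0.5 -0.8] w 0.0578 j6 [23.2, 17.4, -35.8, -0.1, -35.6, -104.0]
rack units [-0.839 -5.713  0.558] turn -3.03
cradle units [-0.097 -0.033 -0.017] turn -0.05
```

```bash
python3 -m handwheel '[[[-0.1,-0.03,-0.03,0],[0,0,-0.04,0],[0,0,-0.04,0],[0,0,0,0]]]'; python3 st.py
python3 - <<'E'
from h import *
i=vision.capture('scene');cv2.imwrite('pics/a5s.png',i);x,y,w,h=240,160,90,100;S=6
b=cv2.resize(i[y:y+h,x:x+w],None,fx=S,fy=S)
q=((proj('scene',fr(.4995,.0063,np.radians(9),cyl(0,.042,-.029,.029)))-[x,y]+.5)*S).astype(np.int32)
cv2.polylines(b,[cv2.convexHull(q.reshape(-1,1,2))],True,(0,0,255),1)
cv2.imwrite('pics/a5.png',b)
E
```

```text
time_s: 8.95
tcp_pos: [0.5039, 0.0078, 0.0233]
eef_rot: [-78.5, 88.2, 20.9]
contact_force: [0.0, -0.1, -0.4]
gripper_width: 0.0579
t 8.95 tcp [0.5039 0.0078 0.0233] jaw yaw 99.38 tilt x [ 0.029  0.011 -1.   ] F [ 0.  -0.1 -0.4] w 0.0579 j6 [23.3, 17.2, -36.3, 0.1, -34.7, -104.1]
rack units [-0.852 -5.718  0.574] turn -3.06
cradle units [-0.109 -0.038 -0.001] turn -0.09
```

View pics/a5.png

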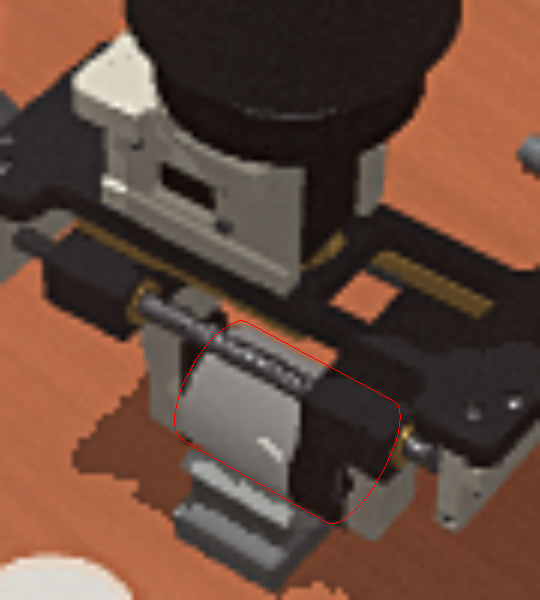

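The jar's outline coincides with the seated position, cap end at about (345,515) and body bottom at (215,455). The grasp point is 42 mm up, so I'll release.

```bash
python3 -m handwheel '[[[0,0,0,0],[0,0,0,0],[0,0,0,0],[0,0,0,0],[0,0,0,0],[0,0,0,0]]]' 84; python3 st.py
python3 - <<'E'
from h import *
i=vision.capture('scene');x,y,w,h=240,160,90,100;S=6
b=cv2.resize(i[y:y+h,x:x+w],None,fx=S,fy=S)
q=((proj('scene',fr(.4995,.0063,np.radians(9),cyl(0,.042,-.029,.029)))-[x,y]+.5)*S).astype(np.int32)
cv2.polylines(b,[cv2.convexHull(q.reshape(-1,1,2))],True,(0,0,255),1)
cv2.imwrite('pics/a6.png',b)
E
```

```text
time_s: 9.6
tcp_pos: [0.5023, 0.0073, 0.0213]
eef_rot: [-77.8, 88.4, 21.6]
contact_force: [-0.9, 0.7, 0.7]
gripper_width: 0.084
t 9.6 tcp [0.5023 0.0073 0.0213] jaw yaw 99.34 tilt x [ 0.026  0.01  -1.   ] F [-0.9  0.7  0.7] w 0.084 j6 [23.3, 17.4, -36.4, 0.1, -34.6, -104.1]
rack units [-0.812 -5.705  0.623] turn -3.05
cradle units [-0.07  -0.025  0.048] turn -0.08
```

View pics/a6.png

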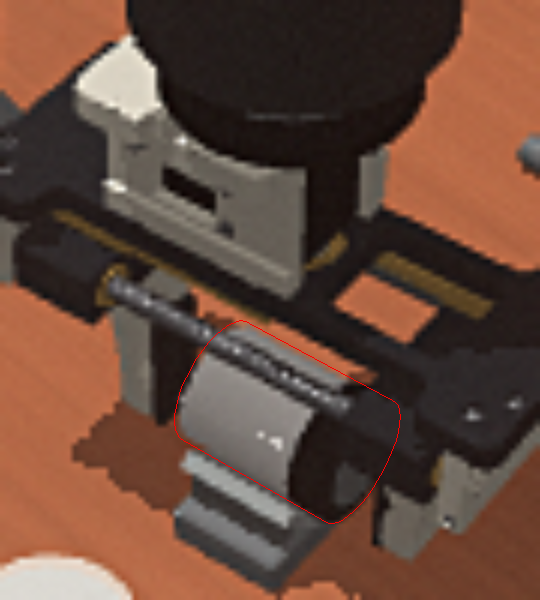

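Both fingers are clear of the jar ends, with a gap at the left near (175,400) and at the right near (375,500). The jar is seated on its predicted outline. Going straight up, then away from the top view.

```bash
python3 -m handwheel '[[[0,0,0.2,0],[0,0,0.4,0],[0,0,0.7,0],[0,0,0.9,0],[0,0,0.9,0],[0,0,0.6,0],[0,0,0,0]]]'; python3 -m handwheel '[[[-0.5,0.8,0,0],[-0.5,0.8,0,0],[-0.5,0.8,0,0],[-0.5,0.8,0,0],[0,0.8,0,0],[0,0.8,0,0],[0,0.4,0,0],[0,0,0,0]]]';python3 -m handwheel '[[[0,0,0,0],[0,0,0,0],[0,0,0,0],[0,0,0,0],[0,0,0,0]]]'
python3 - <<'E'
from h import *
o=[]
for n,(x,y,w,h) in {'scene':(150,110,170,170),'top':(250,130,190,130)}.items():
    i=vision.capture(n);cv2.imwrite(f'pics/end_{n}.png',i)
    S=4;b=cv2.resize(i,None,fx=S,fy=S)
    for P,x0 in (((.4995,.0063,np.radians(9)),(0,.042)),((.4698,-.2209,-.1035),(0,.065))):
        q=((proj(n,fr(*P,cyl(*x0,-.029,.029)))+.5)*S).astype(np.int32)
        cv2.polylines(b,[cv2.convexHull(q.reshape(-1,1,2))],True,(0,0,255),1)
    cv2.imwrite(f'pics/endz_{n}.png',b[y*S:(y+h)*S,x*S:(x+w)*S][:600])
E
```

```text
time_s: 10.35
tcp_pos: [0.5006, 0.0063, 0.1779]
eef_rot: [-79.5, 88.5, 19.8]
contact_force: [0.6, 0.2, -0.1]
gripper_width: 0.0838
time_s: 11.15
tcp_pos: [0.4155, 0.2192, 0.1795]
eef_rot: [-76.3, 88.3, 22.9]
contact_force: [-0.4, 0.3, -0.5]
gripper_width: 0.0841
time_s: 11.65
tcp_pos: [0.4152, 0.2157, 0.1788]
eef_rot: [-78.0, 88.4, 20.9]
contact_force: [-1.0, 0.2, -0.4]
gripper_width: 0.0846
```

View pics/endz_scene.png

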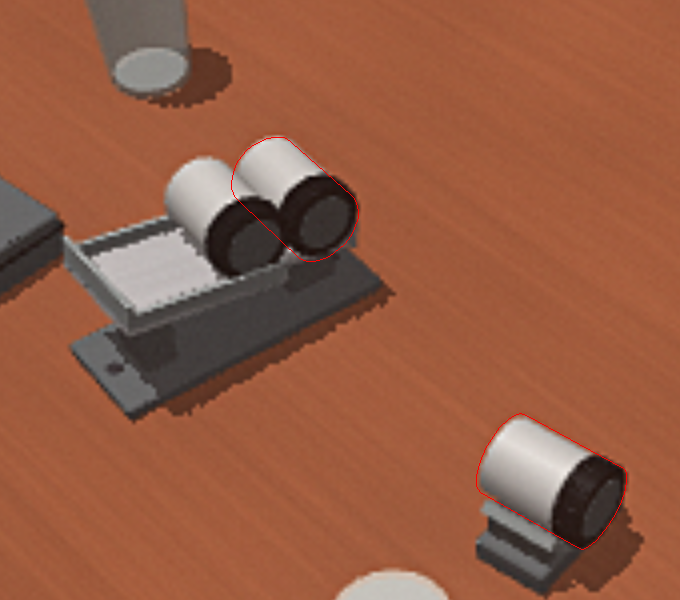

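View pics/endz_top.png

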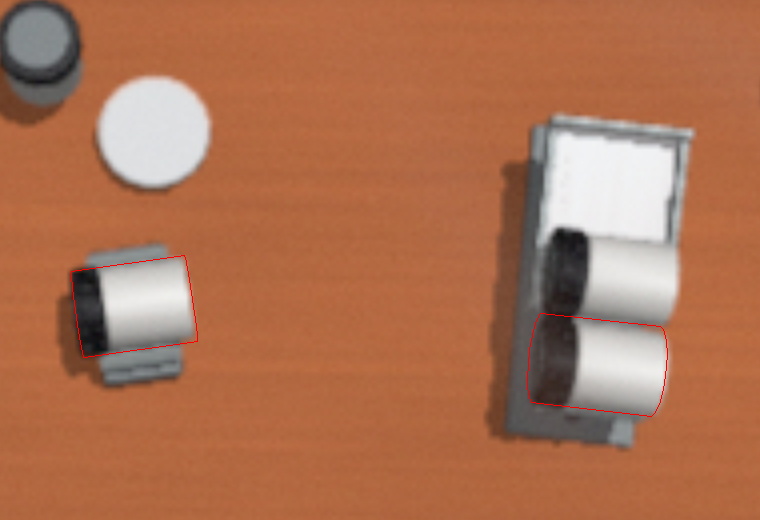

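Both views show jar1 on the seated outline in the cradle, at about (135,305) in the top crop, centred and along the groove. Jar2 is on the front-place outline at about (598,365), and the robot is clear of everything. Handing in.

```bash
python3 -c "
from plant import close_job
print(close_job())"
```

```text
the job is handed in; nothing more can be done
None
```

I gripped the front long jar by its flat ends (58 mm opening, 15 N) and lifted it out. I lowered it slowly into the cradle and let go once it was seated. The arm then went straight up and away. I handed the job in at about 11.8 s; the hand-in gives no verdict.

**Last checks:** Both camera views taken after the arm had moved clear show jar1 within about 1–2 mm of the expected outline in the cradle, centred and along the groove. Jar2 matches the front-place outline in the rack, with the third jar touching it from behind. Nothing else had visibly moved.

**What disagreed:**
- **Contact:** the wrist force stayed within its roughly 1 N noise while I lowered the jar, so it never clearly showed contact with the cradle. I judged the jar seated from its height (42 mm) and the camera overlay.
- **Position:** at set-down the tool read about 4 mm further in x than my first cradle estimate, and it was tilted about 1.5°. The final pictures show no matching shift of the jar.

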